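# Set the tea steeping

### The job

Set the tea steeping, using only light touches of the fingertips: first push the teapot's open steel lid shut, then press the yellow key of the grey steeping timer right down, and only after that press its green key right down. Leave the blue key up, do not lift, drag or tip the teapot, and leave the bowls, cups, spoon and coaster where they are.

Things in the scene. Friction and masses are not known exactly. Their poses are not given: they have to be found in the camera images.
- teapot: Loose blue ceramic teapot, 0.6 to 1.2 kg, round body 136 mm across, rim 122 mm above the ledge. Origin: centre of its underside; its x axis points to the spout (tip 113 mm from the centre), the handle loop lies to -x (112 mm), z up.
- lid_hinge (a point): Middle of the lid's hinge pin, at the teapot's rim on the handle side, 46 mm from the teapot's axis and 122 mm above the ledge; the pin runs along the teapot's y axis.
- lid_tab (a point): Thumb tab at the lid's free edge, on its outer (upper) face, 85 mm from the hinge pin; it moves with the lid. Shut, it is 126 mm above the ledge.
- lid (a joint): Round steel lid, 84 mm across, 4 mm thick, its middle raised 3 mm more. 0 = shut and level, positive = open (rad). It starts 0.8 to 1.25 open, still leaning over the pot's mouth, so a push down on its outer face shuts it. The stiff hinge (0.04 N m) holds it where it is left; it shuts on a soft seal that gives (1.5 N per mm at the free edge, 3 at 60 mm from the pin) and springs back.
- timer: Grey steeping timer, a box 90 x 190 x 34 mm fixed to the ledge, with a row of three round keys along its y axis, 58 mm apart: yellow (+y), blue (middle), green (-y). Origin: centre of its underside, z up.
- key_yellow (a joint): Yellow key (strength). Key cap 30 mm across, its top 48 mm above the ledge when up. It slides straight down; 0 = up, 0.008 m = fully down. It needs about 2 N to move, has no spring and stays down where it is left; a rubber pad below it gives a further 3 N per mm (it counts as pressed from 0.005).
- yellow_top (a point): Centre of the yellow key's top face.
- key_blue (a joint): Blue key, not to be pressed. Key cap 30 mm across, its top 48 mm above the ledge when up. It slides straight down; 0 = up, 0.008 m = fully down. It needs about 2 N to move, has no spring and stays down where it is left; a rubber pad below it gives a further 3 N per mm (it counts as pressed from 0.005).
- blue_top (a point): Centre of the blue key's top face.
- key_green (a joint): Green key (start). Key cap 30 mm across, its top 48 mm above the ledge when up. It slides straight down; 0 = up, 0.008 m = fully down. It needs about 2 N to move, has no spring and stays down where it is left; a rubber pad below it gives a further 3 N per mm (it counts as pressed from 0.005).
- green_top (a point): Centre of the green key's top face.
- bowl_big: Loose orange melamine bowl, 150 mm across, 60 mm high, the lowest of three nested ones. Origin: centre of its underside.
- bowl_mid: Loose orange bowl, 126 mm across, 62 mm high, nested in the big one. Origin: centre of its underside.
- bowl_small: Loose orange bowl, 102 mm across, 64 mm high, nested on top; the stack is about 72 mm high. Origin: centre of its underside.
- cup_a: Loose small clear glass cup, 64 mm across, 65 mm high. Origin: centre of its underside.
- cup_b: Loose small greenish glass cup, 64 mm across, 65 mm high. Origin: centre of its underside.
- coaster: Loose round wooden coaster, 96 mm across, 9 mm thick, lying near the far edge. Origin: centre of its underside.
- spoon: Loose steel spoon, 170 mm long, lying flat along its x axis.
Mind the look-alikes: they are no part of the job. Several things have the shape of the timer; the one meant has the colours described above.

How it is judged:
By the outcome, as a careful person would: the job done as asked, in the order asked, and still so for the second after the job is handed in, with the robot touching nothing.
It also fails if it takes over 54 s, if anything falls off the work surface, if the arm or the gripper's body presses on something with over 40 N, if the wrist force passes 120 N, or if a joint passes its speed limit or range.

### The arm

A 6-joint arm with a two-finger parallel gripper is mounted at the origin on the work surface. World frame = base frame: x ahead of the robot, y to its left, z up, the work surface at z = 0. Lengths are in m, angles in degrees, forces in N, time in s.
With the tool pointing down it reaches from about 0.375 to 0.9 m from the base axis. Payload 3.1 kg.
Tool frame: the origin (TCP) lies at the very end of the fingers, on their centre line; the grasp point (between the pads) lies 19 mm behind it; z points along the fingers, x is the direction in which the jaws open and shut, and the axes are right-handed (so a half turn about z gives the same grasp; the last joint's range is limited). The gripper opens to 87 mm and grips with 3 to 60 N. Pads are 19 mm wide; open, the fingers measure 117 mm over their backs; the gripper's body (75 mm by 190 mm) begins 51 mm behind the grasp point.
Start: joints at [60.418, 30.224, 82.088, -0, 67.689, -10.227], TCP at [0.207, 0.59, 0.223] pointing down, gripper open.
Joint ranges: [-176.69, 176.69], [-43.24, 126.21], [12.49, 139.97], [-82, 262], [0, 151.66], [-163.58, 163.58]. Speed limits (degrees/s): [159.86, 159.86, 180, 180, 180, 180].

### API

Orientations are given as a 3x3 rotation matrix whose columns are the frame's x, y, z axes.
In Python, from rig import read_state, capture, bot gives the robot as it stands.
- The arm moves only by the shell command python3 -m crank 'ROWS' [OPENING]. ROWS is JSON, a list of rows, each a list of 2 entries, a list of its own where there are three numbers: the shift along the tool's x, y, z in cm, then the turn, a rotation vector about the tool's x, y, z in rad. In form: [[[dx, dy, dz], [wx, wy, wz]], ...]. A call has 1 to 12 rows; each row shifts and turns the commanded pose from where the row before left it, along the tool's axes as they then stand; what a row does not reach is not made up. A row lasts 1/10 s, in which the tool goes at most 50 mm and 8.59 degrees, less where a joint would pass 70% of its speed; a pose out of reach is approached as far as the arm can. A call with a gripper value outside its range is refused whole. OPENING is the closure, from -1 (fully open) to 1 (shut), set as the call begins (- or left out, the last holds). The fingers move at their own pace and stop on an object; the grip force is fixed at half the most. Time passes only in rows, so rows that do not move let the fingers close. It gives the time, the measured TCP pose, the force and the opening at its end, in the units of the state.
- read_state(): the state, without advancing time (a new reading comes with each control period).
- capture(name): name is "side" or "top" or "wrist"; returns a dict with "pixels" (400x640x3 uint8, red, green, blue), "camera_matrix" (3x3 intrinsics, pixels), "R" (3x3) and "t" (3): a world point X has camera coordinates R X + t. Camera axes: x right, y down, z forward; pixel columns grow to the right and rows downward; lengths in m; the calibration is good to about 2 mm. A picture is of the moment at which its call begins. There is no depth.
- bot.hand_in(): hands the job in, once; it reports no verdict.
The state is a dict: "time_s": time; "joint_positions": joint angles; "qvel": joint speeds; "tau": joint torques, N m; "position": TCP position; "tcp_rot": TCP orientation; "force": force on the tool from outside, world axes, zero at the start; "moment": the same for the moment, N m; "opening": opening from 0.0 (shut) to 1.0 (fully open).
Only numpy, scipy, OpenCV 4.12 (cv2) and the standard library are available. Lean on these libraries where they do the work, as an engineer would, in place of code of your own. Each camera call takes 0.05 s, during which the arm holds its last target.

## Working session

There is one attempt and no reset: what is moved stays moved. The work goes in short steps, Python scripts to look and compute and a shell command to move; the robot and the scene stay as the last step left them, time stands still between calls to the robot, and variables do not carry over. Pictures are saved under pics/ and viewed, and the job is handed in when it is done.

```bash
ls; mkdir -p pics; python3 - <<'E'
from rig import read_state, capture, bot
import cv2,numpy as np
s=read_state(); print(s)
for n in ("side","top","wrist"):
    c=capture(n); cv2.imwrite(f"pics/{n}0.png",c["pixels"][:,:,::-1]); np.savez(f"pics/{n}0.npz",**c)
    print(n,c["camera_matrix"].tolist(),(-c["R"].T@c["t"]).tolist(),c["R"].round(3).tolist())
E
```

```text
pics
{'time_s': 0.0, 'joint_positions': array([ 6.04199053e+01,  3.02776197e+01,  8.21562761e+01, -8.08639757e-04,
        6.76897544e+01, -1.02273738e+01]), 'qvel': array([ 0.00793247,  0.05235318, -0.03987717, -0.04427566,  0.02489512,
        0.0603436 ]), 'tau': array([ 1.00876063e-03, -4.40035522e+01, -1.76596963e+01,  6.35118247e-02,
        5.83328353e-02, -1.89331572e-04]), 'position': array([0.20672252, 0.58904424, 0.22158669]), 'tcp_rot': array([[ 3.31376506e-01,  9.43498013e-01, -1.05396973e-03],
       [ 9.43496206e-01, -3.31377975e-01, -1.88327428e-03],
       [-2.12612789e-03, -3.70343596e-04, -9.99997671e-01]]), 'force': array([-0.8801202 ,  0.40562593,  1.03201482]), 'moment': array([ 0.01578322, -0.03677954,  0.00531478]), 'opening': 1.001575960464919}
side [[491.273665903442, 0.0, 317.01577386234806], [0.0, 491.273665903442, 200.4341120561259], [0.0, 0.0, 1.0]] [-0.0652538124919211, -0.6758685983448488, 0.7384510771620193] [[0.717, -0.697, -0.022], [-0.411, -0.397, -0.821], [0.564, 0.598, -0.57]]
top [[384.31179446183035, 0.0, 322.8125977796172], [0.0, 384.31179446183035, 203.41851332766242], [0.0, 0.0, 1.0]] [0.4776256741008531, 0.005755122554179468, 1.0729821025512714] [[0.024, -1.0, -0.008], [-0.992, -0.023, -0.122], [0.122, 0.011, -0.992]]
wrist [[329.9405639060409, 0.0, 321.03101405090194], [0.0, 329.9405639060409, 205.17314060104326], [0.0, 0.0, 1.0]] [0.1417113241512263, 0.6117657156938813, 0.3840610336633543] [[0.332, 0.943, -0.002], [0.913, -0.321, 0.252], [0.237, -0.085, -0.968]]
```

View pics/side0.png

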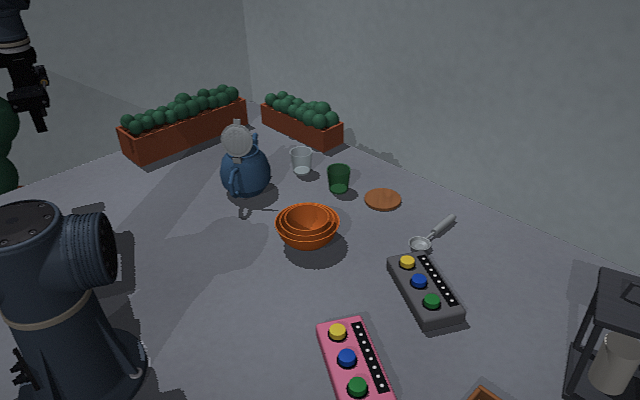

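View pics/top0.png

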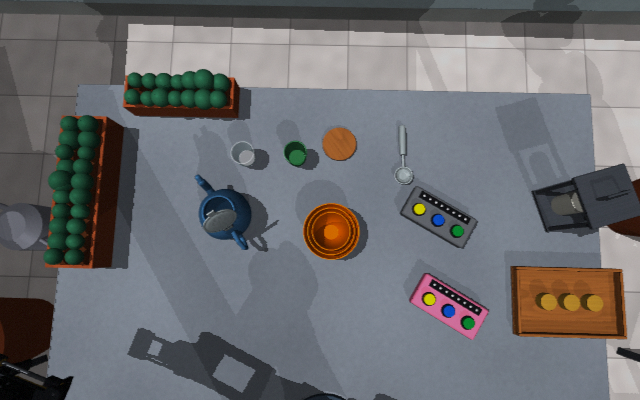

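View pics/wrist0.png

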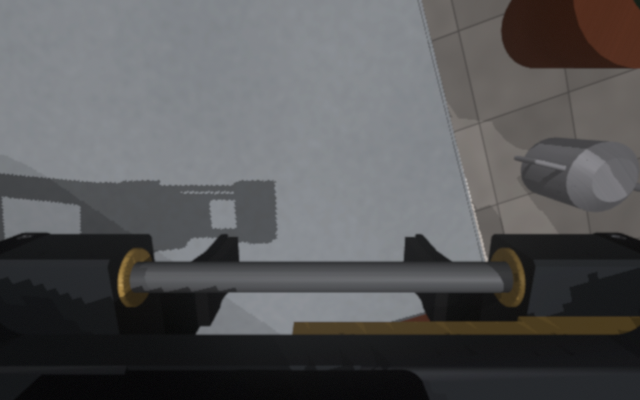

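The top view shows the teapot near (224,214), with the spout up-left at about (199,181) and the handle near (240,243). The grey timer's yellow, blue and green keys are at about (419,209), (438,220) and (457,231). The pink timer is a look-alike. Next I'll triangulate these.

```bash
cat > h.py <<'E'
import numpy as np,cv2
def load(n): return dict(np.load(f"pics/{n}.npz"))
def ray(c,uv):
    d=c["R"].T@np.linalg.inv(c["camera_matrix"])@np.array([uv[0],uv[1],1.]); return -c["R"].T@c["t"],d/np.linalg.norm(d)
def plane(c,uv,z):
    o,d=ray(c,uv); return o+d*(z-o[2])/d[2]
def tri(a,ua,b,ub):
    o1,d1=ray(a,ua);o2,d2=ray(b,ub)
    s=np.linalg.lstsq(np.c_[d1,-d2],o2-o1,rcond=None)[0]
    p,q=o1+s[0]*d1,o2+s[1]*d2
    return (p+q)/2,np.linalg.norm(p-q)
def proj(c,X):
    p=c["camera_matrix"]@(c["R"]@np.array(X)+c["t"]); return p[:2]/p[2]
E
python3 - <<'E'
from h import *
S,T=load("side0"),load("top0")
def blobs(c,lo,hi,box):
    h=cv2.cvtColor(c["pixels"],cv2.COLOR_RGB2HSV); m=cv2.inRange(h,lo,hi)
    z=np.zeros_like(m);x0,y0,x1,y1=box;z[y0:y1,x0:x1]=m[y0:y1,x0:x1]
    n,_,st,ce=cv2.connectedComponentsWithStats(z)
    return [(st[i,4],ce[i].round(2).tolist(),st[i,:4].tolist()) for i in range(1,n) if st[i,4]>25]
for nm,lo,hi in (("y",(20,150,100),(35,255,255)),("b",(105,150,80),(125,255,255)),("g",(50,120,60),(80,255,255))):
    a=blobs(S,lo,hi,(385,245,470,330)); b=blobs(T,lo,hi,(400,180,480,250)); print(nm,a,b)
    if a and b:
        a,b=max(a),max(b)
        print(tri(S,a[1],T,b[1]),plane(T,b[1],.048),plane(S,a[1],.048))
for n,c,b in(("s",S,(200,110,290,225)),("t",T,(180,165,285,265))):
    p=c["pixels"][b[1]:b[3],b[0]:b[2],::-1]
    cv2.imwrite(f"pics/crop_{n}.png",cv2.resize(p,None,fx=5.5,fy=5.5,interpolation=cv2.INTER_CUBIC)[:600,:800])
E
```

```text
y [(np.int32(142), [406.84, 261.25], [400, 255, 15, 13])] [(np.int32(100), [419.17, 208.53], [414, 204, 12, 11])]
(array([ 0.59696117, -0.24240831,  0.04269827]), np.float64(0.0007203767055650702)) [ 0.59608741 -0.24086844  0.048     ] [ 0.59224669 -0.24589856  0.048     ]
b [(np.int32(153), [418.49, 279.7], [411, 273, 16, 14])] [(np.int32(103), [438.28, 219.42], [433, 214, 12, 11])]
(array([ 0.56860419, -0.29300718,  0.0434497 ]), np.float64(0.00040718303610344704)) [ 0.5680576  -0.29153449  0.048     ] [ 0.56464124 -0.29562203  0.048     ]
g [(np.int32(168), [431.6, 300.23], [424, 294, 16, 15])] [(np.int32(100), [457.55, 230.62], [452, 226, 12, 11])]
(array([ 0.54001268, -0.34398215,  0.04388142]), np.float64(0.0009518546957598045)) [ 0.53943162 -0.3422172   0.048     ] [ 0.53685864 -0.34620975  0.048     ]
```

View pics/crop_s.png

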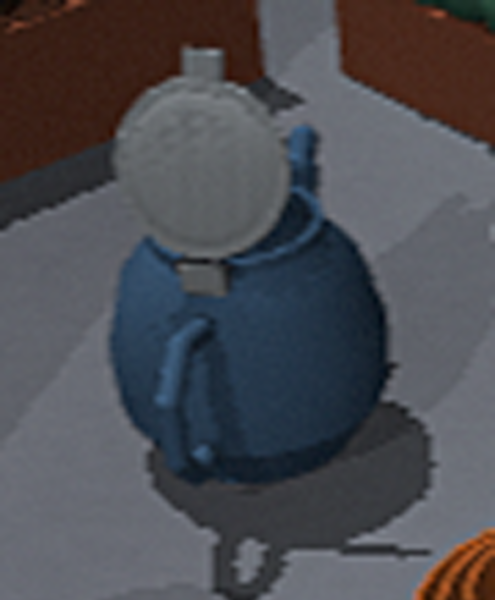

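View pics/crop_t.png

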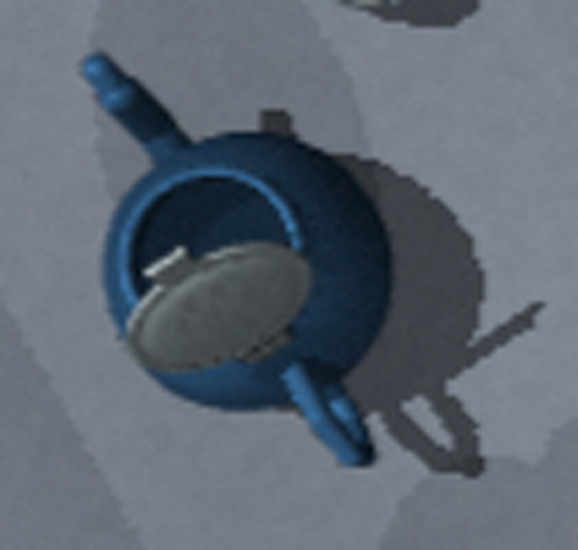

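In the crops the hinge block is at side (236.9,161) and top (229,228). The lid tab is at side (237,121) and top (210,213), and the spout tip is at side (255,134) and top (197,177). I'll triangulate these.

```bash
python3 - <<'E'
from h import *
S,T=load("side0"),load("top0")
s=lambda x,y:(200+x/5.5-.4,110+y/5.5-.4); t=lambda x,y:(180+x/5.5-.4,165+y/5.5-.4)
P={}
for n,a,b in (("hinge",s(205,268),t(268,347)),("tab",s(203,60),t(167,263)),("lidcentre",s(202,170),t(220,307)),("spout",s(305,130),t(95,65)),("handle",s(180,420),t(358,455))):
    P[n],e=tri(S,a,T,b); print(n,P[n].round(4),round(e,4))
ha=P["tab"]-P["hinge"]; print(np.linalg.norm(ha),np.degrees(np.arctan2(ha[2],np.hypot(*ha[:2]))),np.degrees(np.arctan2(ha[1],ha[0])))
# rim ellipse
r=[plane(T,t(*q),.122) for q in((118,255),(210,168),(300,240))]
print("rim",np.round(r,4), plane(T,t(268,347),.122))
b=[plane(T,t(*q),.065) for q in((105,270),(248,131),(390,270),(245,410))]
print("body",np.round(b,4))
sp=plane(T,t(95,65),.115);print("spout@.115",sp, "handle@.07",plane(T,t(358,455),.07))
E
```

```text
hinge [0.5299 0.2477 0.124 ] 0.0034
tab [0.558  0.2692 0.2114] 0.002
lidcentre [0.5438 0.2594 0.1648] 0.0018
spout [0.6582 0.3373 0.1154] 0.0027
handle [0.4834 0.214  0.078 ] 0.005
0.09430010870486737 67.92746472034287 37.347638074963136
rim [[0.5686 0.3197 0.122 ]
 [0.6094 0.2802 0.122 ]
 [0.5774 0.2374 0.122 ]] [0.52861124 0.24925284 0.122     ]
body [[0.5667 0.3443 0.065 ]
 [0.6358 0.2793 0.065 ]
 [0.57   0.2072 0.065 ]
 [0.5014 0.2732 0.065 ]]
spout@.115 [0.65717613 0.33821989 0.115     ] handle@.07 [0.48147713 0.21720079 0.07      ]
```

Checks agree with the given sizes:
- **Body centre:** (0.569, 0.276).
- **Hinge:** (0.530, 0.248, 0.122), 48 mm from the body centre (46 given).
- **Pot yaw:** about 35.5°.
- **Lid:** about 1.18 rad open.
- **Key pitch:** 58 mm.

I'll close the fingers and turn so that tool y lies along the pot's x axis, rising as I go.

```bash
python3 -m crank '[[[0,0,-1],[0,0,-0.137]],[[0,0,-1],[0,0,-0.137]],[[0,0,-1],[0,0,-0.137]],[[0,0,-1],[0,0,-0.137]],[[0,0,-1],[0,0,-0.137]],[[0,0,-1],[0,0,-0.137]],[[0,0,-1],[0,0,-0.137]],[[0,0,0],[0,0,0]],[[0,0,0],[0,0,0]]]' 1
cat > d.py <<'E'
import sys,numpy as np
from rig import read_state
s=read_state(); R=np.array(s["tcp_rot"]);p=np.array(s["position"])
print("t",round(s["time_s"],2),"p",p.round(4),"f",np.round(s["force"],2),"open",round(s["opening"],2)); print(R.round(3).tolist())
if len(sys.argv)>3: print("cm tool",((R.T@(np.array(eval(" ".join(sys.argv[1:2]+[","]+sys.argv[2:3]+[","]+sys.argv[3:4])))-p))*100).round(2))
E
python3 d.py 0.514 0.236 0.29
```

```text
time_s: 1.05
position: [0.207, 0.5895, 0.2921]
tcp_rot: [[-0.58, 0.815, -0.0], [0.815, 0.58, -0.0], [-0.0, -0.001, -1.0]]
force: [-0.3, 0.2, -1.0]
opening: 0.263
t 1.05 p [0.207  0.5895 0.2921] f [-0.3   0.23 -1.  ] open 0.26
[[-0.58, 0.815, -0.0], [0.815, 0.58, -0.0], [-0.0, -0.001, -1.0]]
cm tool [-46.6    4.53   0.22]
```

```bash
python3 -m crank '[[[-4,0,0],[0,0,0]],[[-4.5,0.5,0],[0,0,0]],[[-4.5,0.5,0],[0,0,0]],[[-4.5,0.5,0],[0,0,0]],[[-4.5,0.5,0],[0,0,0]],[[-4.5,0.5,0],[0,0,0]],[[-4.5,0.5,0],[0,0,0]],[[-4.5,0.5,0],[0,0,0]],[[-4.5,0.5,0],[0,0,0]],[[-4.5,0.5,0],[0,0,0]],[[-2.1,0,0],[0,0,0]],[[0,0,0],[0,0,0]]]'
python3 d.py 0.514 0.236 0.192
python3 - <<'E'
from rig import capture
import cv2,numpy as np
for n in("side","wrist"):
    c=capture(n); cv2.imwrite(f"pics/{n}1.png",c["pixels"][:,:,::-1]);np.savez(f"pics/{n}1.npz",**c)
E
```

```text
time_s: 2.25
position: [0.5166, 0.2342, 0.2914]
tcp_rot: [[-0.577, 0.817, -0.001], [0.817, 0.577, -0.001], [-0.0, -0.001, -1.0]]
force: [0.5, -0.3, 0.3]
opening: 0.0
t 2.25 p [0.5166 0.2342 0.2914] f [ 0.54 -0.27  0.34] open 0.0
[[-0.577, 0.817, -0.001], [0.817, 0.577, -0.001], [-0.0, -0.001, -1.0]]
cm tool [ 0.3  -0.09  9.94]
```

View pics/side1.png

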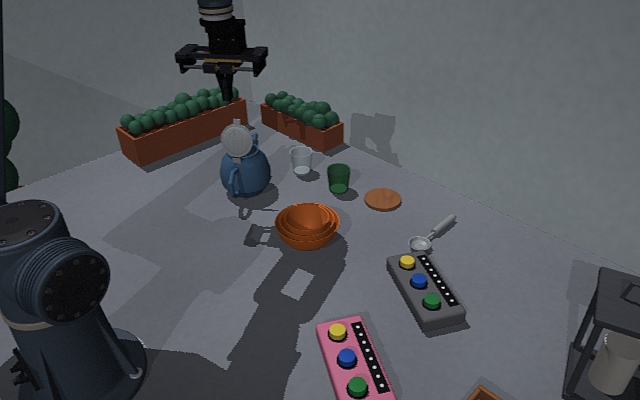

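View pics/wrist1.png

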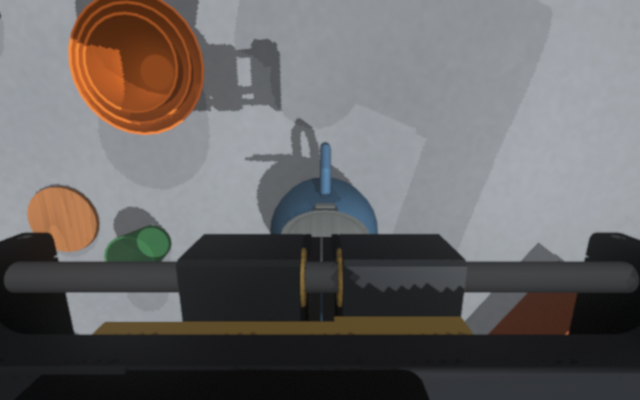

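The wrist view shows the hinge block at about (325,207) and the handle on the same column, so the fingertip is lined up behind the lid. I'll lower to 70 mm above the hinge.

```bash
python3 -m crank '[[[0,0,3],[0,0,0]],[[0,0,3],[0,0,0]],[[0,0,2.5],[0,0,0]],[[0,0,1.4],[0,0,0]],[[0,0,0],[0,0,0]],[[0,0,0],[0,0,0]]]'
python3 d.py 0.5226 0.2425 0.192
python3 -m crank '[[[0,0.5,0],[0,0,0]],[[0,0.5,0],[0,0,0]],[[0,0.5,0],[0,0,0]],[[0,0.5,0],[0,0,0]],[[0,0.5,0],[0,0,0]],[[0,0.5,0],[0,0,0]],[[0,0.5,0.1],[0,0,0]],[[0,0.5,0.2],[0,0,0]]]'
python3 d.py
python3 - <<'E'
from rig import capture
import cv2,numpy as np
c=capture("side"); p=c["pixels"][60:225,170:320,::-1]
cv2.imwrite("pics/side2.png",cv2.resize(p,None,fx=3.5,fy=3.5))
E
```

```text
time_s: 2.95
position: [0.5142, 0.238, 0.1936]
tcp_rot: [[-0.583, 0.812, -0.001], [0.812, 0.583, 0.0], [0.0, -0.0, -1.0]]
force: [0.0, 0.1, 1.3]
opening: 0.004
t 2.95 p [0.5142 0.238  0.1936] f [0.03 0.12 1.29] open 0.0
[[-0.583, 0.812, -0.001], [0.812, 0.583, 0.0], [0.0, -0.0, -1.0]]
cm tool [-0.13  0.95  0.16]
time_s: 3.75
position: [0.5477, 0.2603, 0.1904]
tcp_rot: [[-0.582, 0.813, -0.0], [0.813, 0.582, -0.0], [-0.0, -0.0, -1.0]]
force: [0.2, -0.1, 0.2]
opening: 0.001
t 3.75 p [0.5477 0.2603 0.1904] f [ 0.16 -0.07  0.22] open 0.0
[[-0.582, 0.813, -0.0], [0.813, 0.582, -0.0], [-0.0, -0.0, -1.0]]
```

View pics/side2.png

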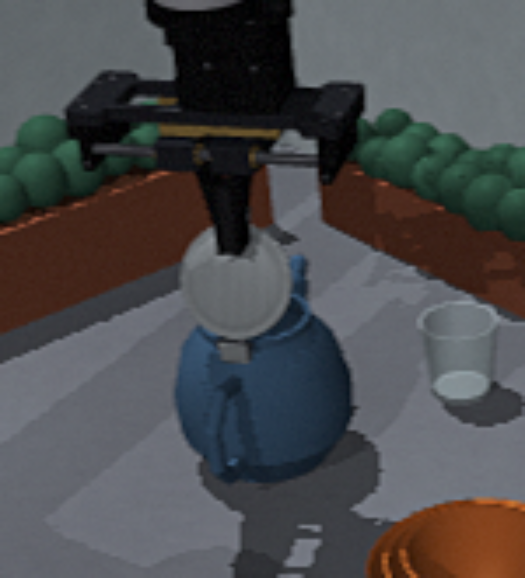

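The fingertip is on the outer face near the top of the lid, which is starting to fold. I'll continue along the arc about the hinge.

```bash
python3 -m crank '[[[0,0.7,0.5],[0,0,0]],[[0,0.6,0.5],[0,0,0]],[[0,0.6,0.6],[0,0,0]],[[0,0.6,0.6],[0,0,0]],[[0,0.5,0.7],[0,0,0]],[[0,0.4,0.7],[0,0,0]],[[0,0.4,0.8],[0,0,0]],[[0,0.2,0.8],[0,0,0]],[[0,0,0.5],[0,0,0]],[[0,0,0],[0,0,0]],[[0,0,0],[0,0,0]]]'
python3 - <<'E'
from rig import capture
import cv2,numpy as np
c=capture("side"); p=c["pixels"][60:225,170:320,::-1]
cv2.imwrite("pics/side3.png",cv2.resize(p,None,fx=3.5,fy=3.5))
E
```

```text
time_s: 4.9
position: [0.5797, 0.2834, 0.1334]
tcp_rot: [[-0.582, 0.813, -0.001], [0.813, 0.582, -0.0], [0.0, -0.001, -1.0]]
force: [-0.3, 0.2, -0.2]
opening: 0.006
```

View pics/side3.png

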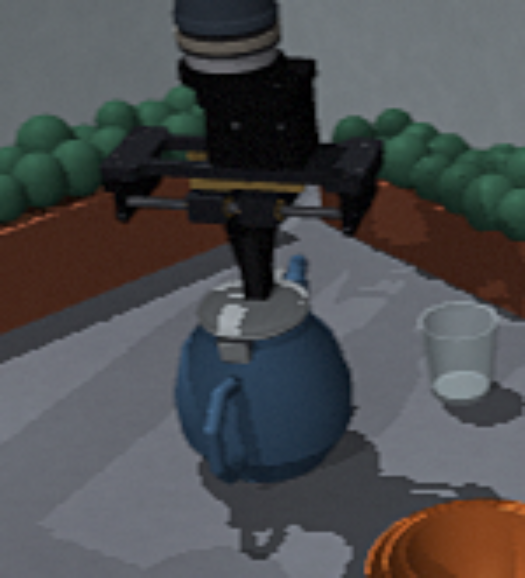

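The lid is almost down. I'll press in small steps and watch the force.

```bash
for i in 1 2; do python3 -m crank '[[[0,0,0.15],[0,0,0]],[[0,0,0.15],[0,0,0]],[[0,0,0],[0,0,0]],[[0,0,0],[0,0,0]]]' | egrep 'pos|force'; done; python3 -m crank '[[[0,0,0.1],[0,0,0]],[[0,0,0],[0,0,0]],[[0,0,0],[0,0,0]]]'
```

```text
position: [0.58, 0.2835, 0.1307]
force: [-0.4, 0.6, -0.3]
position: [0.5798, 0.2834, 0.1274]
force: [0.2, 0.3, -0.1]
time_s: 6.05
position: [0.5799, 0.2835, 0.1265]
tcp_rot: [[-0.582, 0.813, -0.0], [0.813, 0.582, -0.0], [0.0, -0.0, -1.0]]
force: [0.5, -0.3, -0.2]
opening: 0.004
```

```bash
for i in 1 2; do python3 -m crank '[[[0,0,0.1],[0,0,0]],[[0,0,0],[0,0,0]],[[0,0,0],[0,0,0]]]' | egrep 'pos|force'; done
```

```text
position: [0.58, 0.2835, 0.1258]
force: [-1.2, -0.2, 1.2]
position: [0.5801, 0.2835, 0.125]
force: [-0.3, -0.6, 4.2]
```

Force reaches 4.2 N with the tip at z = 0.125, so the lid is on its seal. I'll lift off and check.

```bash
python3 -m crank '[[[0,0,-1],[0,0,0]],[[0,0,-3],[0,0,0]],[[0,0,-4],[0,0,0]],[[0,-4,-3],[0,0,0]],[[0,-4,0],[0,0,0]],[[0,-4,0],[0,0,0]],[[0,-4,0],[0,0,0]],[[0,0,0],[0,0,0]]]'
python3 - <<'E'
from rig import capture
import cv2,numpy as np
for n,b in(("side",(170,60,320,225)),("top",(160,140,310,290))):
    c=capture(n); p=c["pixels"][b[1]:b[3],b[0]:b[2],::-1];np.savez(f"pics/{n}4.npz",**c)
    cv2.imwrite(f"pics/{n}4.png",cv2.resize(p,None,fx=3.5,fy=3.5,interpolation=cv2.INTER_CUBIC))
E
python3 d.py 0.595 -0.242 0.12
```

```text
time_s: 7.45
position: [0.4434, 0.1882, 0.234]
tcp_rot: [[-0.581, 0.814, -0.008], [0.814, 0.581, -0.002], [0.003, -0.007, -1.0]]
force: [0.3, 1.1, -0.9]
opening: 0.003
t 7.55 p [0.4498 0.1901 0.2351] f [1.56 0.08 0.19] open 0.0
[[-0.581, 0.814, 0.001], [0.814, 0.581, 0.0], [-0.001, 0.001, -1.0]]
cm tool [-43.6  -13.32  11.52]
```

View pics/side4.png

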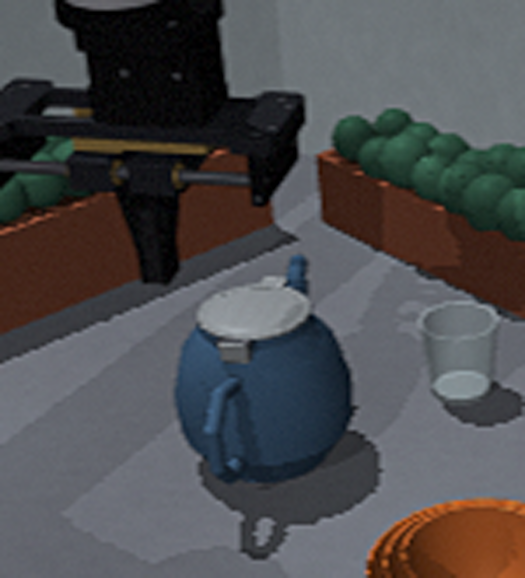

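View pics/top4.png

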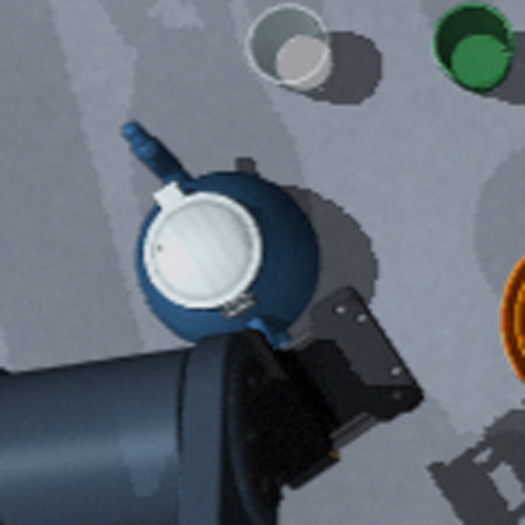

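The lid lies flat on the rim and the pot hasn't moved. I'll check the tab height numerically and move above the yellow key, staying high over the bowls.

```bash
python3 - <<'E'
from h import *
S,T=load("side4"),load("top4")
p,e=tri(S,(170+272/3.5-.4,60+283/3.5-.4),T,(160+170/3.5-.4,140+195/3.5-.4)); print("tab",p.round(4),e)
E
python3 -m crank '[[[-4,-1,0],[0,0,0]],[[-4,-1.2,0],[0,0,0]],[[-4,-1.2,0],[0,0,0]],[[-4,-1.2,0],[0,0,0]],[[-4,-1.2,0],[0,0,0]],[[-4,-1.2,0],[0,0,0]],[[-4,-1.2,0],[0,0,0]],[[-4,-1.2,0],[0,0,0]],[[-4,-1.2,0],[0,0,0]],[[-4,-1.3,0],[0,0,0]],[[-3.6,-1.3,0],[0,0,0]],[[0,0,0],[0,0,0]]]'
python3 -m crank '[[[0,0,0],[0,0,0]]]' >/dev/null
python3 d.py 0.5955 -0.2415 0.10
python3 - <<'E'
from rig import capture
import cv2,numpy as np
for n in("wrist","side"):
    c=capture(n); np.savez(f"pics/{n}5.npz",**c);cv2.imwrite(f"pics/{n}5.png",c["pixels"][:,:,::-1])
E
```

```text
tab [0.6081 0.3036 0.1242] 6.178379246199377e-05
time_s: 8.75
position: [0.5996, -0.2474, 0.2343]
tcp_rot: [[-0.579, 0.816, 0.004], [0.816, 0.579, -0.004], [-0.006, 0.001, -1.0]]
force: [0.0, 0.6, 0.1]
opening: 0.002
t 8.85 p [ 0.5974 -0.2421  0.2339] f [-1.24 -0.55 -0.4 ] open 0.0
[[-0.581, 0.814, 0.0], [0.814, 0.581, 0.0], [0.0, 0.001, -1.0]]
cm tool [ 0.16 -0.13 13.39]
```

View pics/wrist5.png

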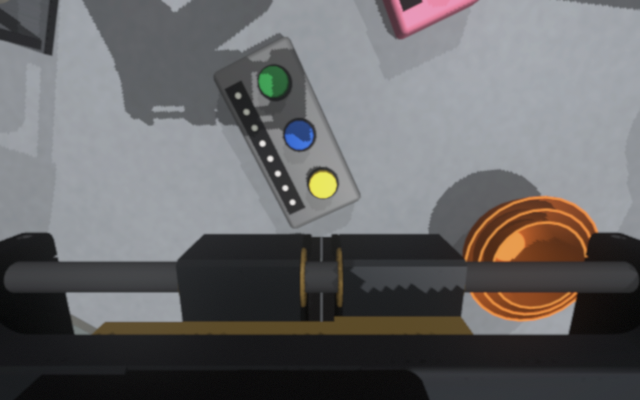

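View pics/side5.png

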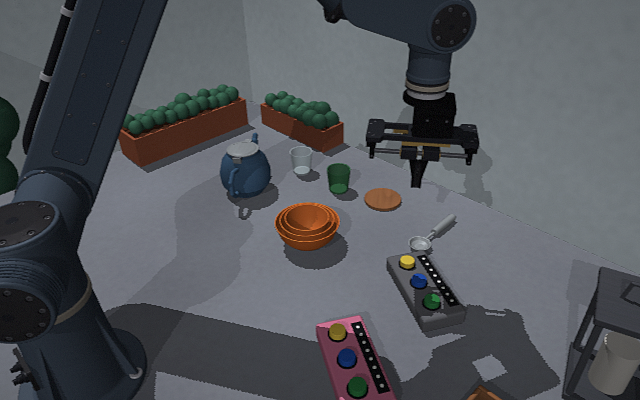

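```bash
python3 - <<'E'
from h import *
W=load("wrist5")
for n,q in(("y",(323,184.5)),("b",(299.5,135)),("g",(274,82))): print(n,plane(W,q,.048).round(4))
E
python3 -m crank '[[[0.2,-0.1,3],[0,0,0]],[[0,0,4],[0,0,0]],[[0,0,4],[0,0,0]],[[0,0,2.4],[0,0,0]],[[0,0,0],[0,0,0]],[[0,0,0],[0,0,0]]]'
python3 d.py 0.595 -0.242 0.055
```

```text
y [ 0.5952 -0.2412  0.048 ]
b [ 0.567  -0.2912  0.048 ]
g [ 0.5392 -0.3411  0.048 ]
time_s: 9.55
position: [0.5948, -0.239, 0.101]
tcp_rot: [[-0.583, 0.812, 0.0], [0.812, 0.583, -0.0], [-0.0, 0.0, -1.0]]
force: [0.7, -0.3, -0.2]
opening: 0.004
t 9.55 p [ 0.5948 -0.239   0.101 ] f [ 0.72 -0.29 -0.21] open 0.0
[[-0.583, 0.812, 0.0], [0.812, 0.583, -0.0], [-0.0, 0.0, -1.0]]
cm tool [-0.26 -0.16  4.6 ]
```

The wrist view confirms the yellow key at (0.595,-0.241) and the green at (0.539,-0.342). I'll descend and press yellow.

```bash
python3 -m crank '[[[-0.2,-0.1,2],[0,0,0]],[[0,0,2],[0,0,0]],[[0,0,0.7],[0,0,0]],[[0,0,0],[0,0,0]],[[0,0,0],[0,0,0]]]'|egrep 'pos|force'
python3 -m crank '[[[0,0,0.2],[0,0,0]],[[0,0,0.2],[0,0,0]],[[0,0,0.2],[0,0,0]],[[0,0,0.2],[0,0,0]],[[0,0,0.2],[0,0,0]],[[0,0,0],[0,0,0]],[[0,0,0],[0,0,0]]]'|egrep 'pos|force'
python3 -m crank '[[[0,0,0.1],[0,0,0]],[[0,0,0.1],[0,0,0]],[[0,0,0],[0,0,0]],[[0,0,0],[0,0,0]]]'|egrep 'pos|force'
```

```text
position: [0.5957, -0.2426, 0.0552]
force: [-0.4, 0.1, 0.1]
position: [0.5949, -0.2424, 0.0436]
force: [0.4, -0.5, 1.1]
position: [0.5949, -0.2423, 0.0416]
force: [1.1, -0.3, 2.7]
```

```bash
for i in 1 2 3; do python3 -m crank '[[[0,0,0.1],[0,0,0]],[[0,0,0],[0,0,0]],[[0,0,0],[0,0,0]]]'|egrep 'pos|force'; done
```

```text
position: [0.5948, -0.2423, 0.0406]
force: [0.9, -1.1, 2.0]
position: [0.5948, -0.2423, 0.0396]
force: [0.3, -0.4, 1.7]
position: [0.5948, -0.2423, 0.0388]
force: [1.3, 0.5, 4.1]
```

```bash
python3 -m crank '[[[0,0,0.15],[0,0,0]],[[0,0,0],[0,0,0]],[[0,0,0],[0,0,0]]]'|egrep 'pos|force'
python3 -m crank '[[[0,0,-0.5],[0,0,0]],[[0,0,-2],[0,0,0]],[[0,0,-3.5],[0,0,0]],[[0,0,-3],[0,0,0]],[[0,0,0],[0,0,0]],[[0,0,0],[0,0,0]]]'|egrep 'pos|force'
python3 d.py 0.539 -0.3425 0.10
```

```text
position: [0.5948, -0.2423, 0.0378]
force: [-0.0, 0.3, 7.4]
position: [0.5939, -0.2417, 0.1269]
force: [-0.4, 0.2, -1.0]
t 12.95 p [ 0.5939 -0.2417  0.1269] f [-0.4   0.17 -1.  ] open 0.0
[[-0.582, 0.813, -0.001], [0.813, 0.582, 0.001], [0.001, -0.001, -1.0]]
cm tool [ -5.   -10.33   2.69]
```

Yellow bottomed on the pad at 7.4 N, with the tip at z = 0.0378. I'll move over green, and check yellow from the side camera before pressing.

```bash
python3 -m crank '[[[-1.6,-3.4,0],[0,0,0]],[[-1.7,-3.5,0],[0,0,0]],[[-1.7,-3.4,0],[0,0,0]],[[0,0,1],[0,0,0]],[[0,0,0],[0,0,0]],[[0,0,0],[0,0,0]]]'|egrep 'pos|force'
python3 d.py 0.539 -0.3425 0.055
python3 - <<'E'
from rig import capture
import cv2
c=capture("side"); cv2.imwrite("pics/side6.png",cv2.resize(c["pixels"][160:340,370:490,::-1],None,fx=3.3,fy=3.3,interpolation=cv2.INTER_CUBIC))
E
```

```text
position: [0.5473, -0.3301, 0.1149]
force: [-0.4, 0.1, 0.3]
t 13.55 p [ 0.5473 -0.3301  0.1149] f [-0.4   0.1   0.25] open 0.01
[[-0.562, 0.827, -0.02], [0.827, 0.562, -0.018], [-0.004, -0.027, -1.0]]
cm tool [-0.54 -1.23  6.02]
```

View pics/side6.png

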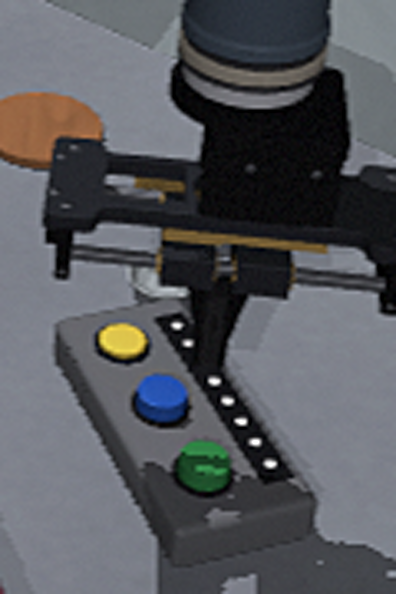

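Yellow is down, nearly flush, while blue and green are still up. I'll let the arm settle, then position over green.

```bash
python3 -m crank '[[[0,0,0],[0,0,0]],[[0,0,0],[0,0,0]]]'>/dev/null; python3 d.py 0.539 -0.3425 0.055
```

```text
t 13.8 p [ 0.5486 -0.3312  0.1169] f [ 0.43 -0.39 -0.3 ] open 0.01
[[-0.562, 0.827, -0.017], [0.827, 0.562, -0.022], [-0.008, -0.026, -1.0]]
cm tool [-0.34 -1.27  6.23]
```

```bash
python3 -m crank '[[[-0.3,-0.6,0],[-0.026,0.008,0]],[[0,-0.6,0],[0,0,0]],[[0,0,1],[0,0,0]],[[0,0,0],[0,0,0]],[[0,0,0],[0,0,0]]]'>/dev/null; python3 d.py 0.539 -0.3425 0.055
```

```text
t 14.3 p [ 0.5449 -0.3343  0.1061] f [0.28 0.08 0.16] open 0.0
[[-0.548, 0.837, -0.012], [0.837, 0.547, -0.013], [-0.004, -0.018, -1.0]]
cm tool [-0.34 -0.86  5.13]
```

```bash
python3 -c "
from rig import read_state
s=read_state();print(s['joint_positions'].round(2),s['qvel'].round(2))"
```

```text
[ -41.02   39.45   85.25   -1.26   55.35 -163.51] [ 0.09 -0.38 -0.61 -0.1  -0.07 -0.01]
```

Joint 6 is close to its range limit (-163.5 of -163.58), which is truncating the moves. I'll turn the tool back about its z axis right away.

```bash
python3 -m crank '[[[0,0,0],[0,0,0.1]],[[0,0,0],[0,0,0.12]],[[0,0,0],[0,0,0.12]],[[0,0,0],[0,0,0.12]],[[0,0,0],[0,0,0.12]],[[0,0,0],[0,0,0.12]],[[0,0,0],[0,0,0]],[[0,0,0],[0,0,0]]]'|egrep pos; python3 d.py 0.539 -0.3425 0.055;python3 -c "
from rig import read_state
s=read_state();R=s['tcp_rot'];print(s['joint_positions'].round(2),(R.T@[0,0,-1]).round(3))"
```

```text
position: [0.5454, -0.3346, 0.1068]
t 15.1 p [ 0.5454 -0.3346  0.1068] f [-0.42  0.25 -0.83] open 0.01
[[0.117, 0.993, -0.011], [0.993, -0.117, -0.014], [-0.016, -0.009, -1.0]]
cm tool [-0.78 -0.5   5.2 ]
[ -41.01   39.4    85.2    -1.27   55.35 -123.55] [0.016 0.009 1.   ]
```

```bash
python3 -m crank '[[[-0.4,-0.2,0],[-0.009,0.016,0]],[[-0.4,-0.3,0],[0,0,0]],[[0,0,1.5],[0,0,0]],[[0,0,1.5],[0,0,0]],[[0,0,0],[0,0,0]],[[0,0,0],[0,0,0]],[[0,0,0],[0,0,0]]]'>/dev/null; python3 d.py 0.539 -0.3425 0.055
```

```text
t 15.8 p [ 0.5396 -0.3417  0.0767] f [-0.44 -1.05 -0.61] open 0.01
[[0.12, 0.993, -0.001], [0.993, -0.12, 0.001], [0.001, -0.001, -1.0]]
cm tool [-0.08 -0.05  2.17]
```

The tool is upright and centred on green to within 1 mm. I'll press.

```bash
python3 -m crank '[[[0,0,1],[0,0,0]],[[0,0,1.1],[0,0,0]],[[0,0,0.3],[0,0,0]],[[0,0,0.2],[0,0,0]],[[0,0,0.2],[0,0,0]],[[0,0,0.2],[0,0,0]],[[0,0,0.2],[0,0,0]],[[0,0,0.2],[0,0,0]],[[0,0,0.1],[0,0,0]],[[0,0,0],[0,0,0]],[[0,0,0],[0,0,0]]]'|egrep 'pos|force'
for i in 1 2; do python3 -m crank '[[[0,0,0.1],[0,0,0]],[[0,0,0],[0,0,0]],[[0,0,0],[0,0,0]]]'|egrep 'pos|force'; done
```

```text
position: [0.5395, -0.3418, 0.0419]
force: [-0.6, 0.1, 1.2]
position: [0.5395, -0.3419, 0.0409]
force: [-0.4, 0.4, 1.3]
position: [0.5395, -0.3419, 0.0398]
force: [-0.9, -0.2, 1.8]
```

```bash
for i in 1 2; do python3 -m crank '[[[0,0,0.12],[0,0,0]],[[0,0,0],[0,0,0]],[[0,0,0],[0,0,0]]]'|egrep 'pos|force'; done
```

```text
position: [0.5395, -0.3419, 0.039]
force: [-1.3, 0.2, 4.2]
position: [0.5395, -0.3419, 0.0381]
force: [-0.7, 1.0, 6.3]
```

Green has bottomed on its pad at 6.3 N. I'll retreat straight up, then back, and inspect.

```bash
python3 -m crank '[[[0,0,-0.5],[0,0,0]],[[0,0,-2],[0,0,0]],[[0,0,-3.5],[0,0,0]],[[0,0,-4],[0,0,0]],[[0,0,-4],[0,0,0]],[[0,0,-4],[0,0,0]],[[0,0,-2],[0,0,0]],[[0,0,0],[0,0,0]],[[0,0,0],[0,0,0]]]'
python3 - <<'E'
from rig import capture
import cv2,numpy as np
for n in("side","top"):
    c=capture(n); np.savez(f"pics/{n}7.npz",**c);cv2.imwrite(f"pics/{n}7.png",c["pixels"][:,:,::-1])
    if n=="side":
        a=cv2.resize(c["pixels"][220:340,370:490,::-1],None,fx=3.3,fy=3.3,interpolation=cv2.INTER_CUBIC)
        b=cv2.resize(c["pixels"][110:230,190:310,::-1],None,fx=3.3,fy=3.3,interpolation=cv2.INTER_CUBIC)
        cv2.imwrite("pics/side7c.png",np.hstack([a,b]))
E
```

```text
time_s: 19.0
position: [0.5391, -0.3415, 0.2367]
tcp_rot: [[0.12, 0.993, -0.001], [0.993, -0.12, 0.001], [0.001, -0.001, -1.0]]
force: [-1.0, -0.4, -1.2]
opening: 0.001
```

View pics/side7c.png

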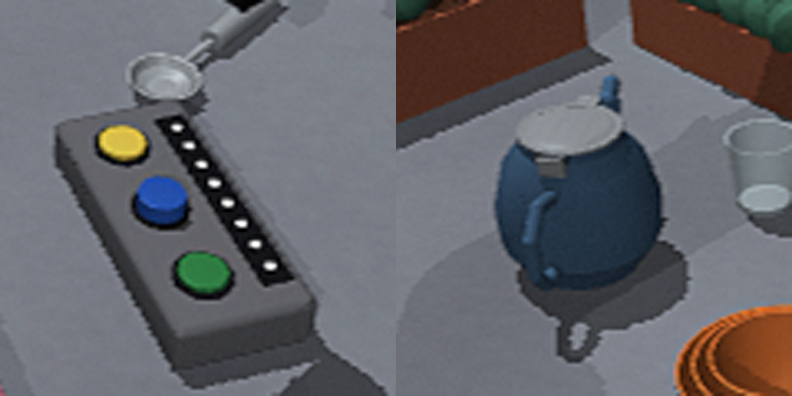

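View pics/side7.png

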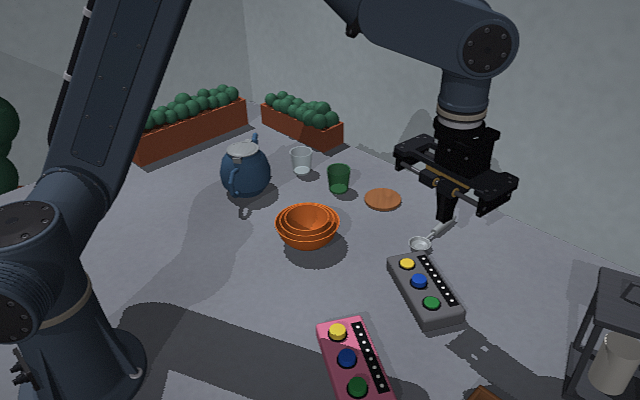

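View pics/top7.png

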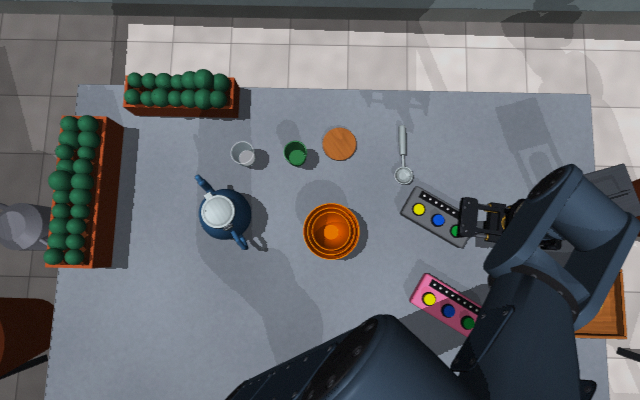

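Yellow and green are both flush in the side crop (122,143 and 203,273), and blue is still proud at (161,200). The lid is flat on the pot, everything else sits where it was, and the robot is clear of everything.

```bash
python3 -c "
from rig import bot
print(bot.hand_in())"
```

```text
the job is handed in; nothing more can be done
None
```

The job was done in the order asked and handed in at about 19 s of the 54 s allowed. With closed fingertips I pushed the lid shut, then pressed yellow right down, then green.

- **Lid:** I folded it down along its arc and pressed it onto the seal with 4.2 N. After release the tab measured about 124 mm above the ledge, against 126 mm expected when shut. That 2 mm difference is within the calibration error.
- **Keys:** Yellow went onto its rubber pad at 7.4 N and green at 6.3 N, with the tip about 2 mm below the fully-down height. In the last pictures both look flush and blue is still up.
- **Everything else:** By eye in the last pictures, the teapot, bowls, cups, spoon and coaster are where they started, and the robot is touching nothing.
- **Problem on the way:** Before the green press, joint 6 came close to its range limit (-163.51° of -163.58°). This shortened some moves and tilted the tool about 1.6°. None of the readings I took passed the limit, but I only read joint angles at a few points. I turned the tool back and straightened it before pressing.

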